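# Line up three coasters in the glue press and hold it down

## Robot

A 6-joint arm with a two-finger parallel gripper is mounted at the origin on a cart in front of the work surface, level with it; the furniture and walls round the work are solid. World frame = base frame: x ahead of the robot, y to its left, z up, the work surface at z = 0. Lengths are in m, angles in rad, forces in N, time in s.
With the tool pointing down it reaches from about 0.275 to 0.75 m from the base axis. Payload 10.2 kg.
Tool frame: the origin (TCP) lies midway between the tips of the shut fingers; the grasp point (between the pads) lies 19 mm behind it (env.hold_point_z is the distance from the TCP to the grasp point, in m); z points along the fingers, y is the line along which they close (so a half turn about z gives the same grasp; the last joint's range is limited). The gripper opens to 85 mm and grips with 20 to 120 N. Pads are 22 mm wide; open, the fingers measure 114 mm over their backs; the gripper's body (76 mm by 85 mm) begins 54 mm behind the grasp point. The pads swing forward as they close: fully open they stand 13 mm farther back than shut.
Start: joints at [0.89, 0.313, 1.498, -0, 1.331, -0.223], TCP at [0.232, 0.471, 0.231] pointing down, gripper open.
Joint ranges: [-2.94, 2.94], [-0.97, 2.17], [0.19, 2.56], [-1.23, 4.37], [0.02, 3.11], [-2.88, 2.88]. Speed limits (rad/s): [2.39, 2.39, 3.01, 3.14, 3.14, 3.14].

## Interface

Orientations are given as a unit quaternion [x, y, z, w].
In Python, from bench import env, kinematics, monitor, eyes, job gives the robot as it stands. The module is installed in compiled form; this text tells all that it offers. Calls block until the motion is done:
- env.reach(position, orientation): joint-space move of the TCP to a pose.
- env.movel(position, velocity=0.15, frame=None, guard=None): straight line of the TCP; frame=None keeps the orientation; velocity is the mean speed in m/s. With guard (N) it stops when the force on the tool has changed by that much, and returns True; else False.
- env.set_joints(angles): joint-space move.
- env.release() and env.close_gripper(effort=None): open the fingers fully, or close them until they stop; effort is the grip in N (None keeps the last).
- env.hold(seconds).
- kinematics.ik(position, orientation): joint angles nearest the present ones, or None.
- monitor.sense(): the state.
- eyes.grab_frame(name): name is "scene" or "top" or "wrist"; returns a dict with "frame" (400x640x3 uint8, red, green, blue), "mtx" (3x3 intrinsics, pixels), "k1" (the pictures are not rectified: a ray, as slopes to the right and down, at radius r is drawn at 1 + k1 r^2 times it, then the intrinsics apply), "view" (4x4, takes a point from world to camera coordinates). Camera axes: x right, y down, z forward; pixel columns grow to the right and rows downward; lengths in m; the calibration is good to about 2 mm. A picture is of the moment at which its call begins. There is no depth.
A pose or a line that the arm cannot do raises env.MotionError and nothing moves.
- job.hand_in(): hands the job in; it is judged then, once.
The state is a dict: "clock": time; "joints": joint angles; "qvel": joint speeds; "joint_efforts": joint torques, N m; "position": TCP position; "ee_rot": TCP orientation; "contact_force": force on the tool from outside, world axes, zero at the start; "ft_torque": the same for the moment, N m; "finger_gap": opening from 0.0 (shut) to 1.0 (fully open); "gripper_force": force on a finger pad.
Only numpy, scipy, OpenCV 4.12 (cv2) and the standard library are available. Lean on these libraries where they do the work, as an engineer would, in place of code of your own. Each camera call takes 0.05 s, during which the arm holds its last target. There are 200 camera calls.

## Task

The cork soles on the three wooden coasters have just been glued: nudge the coasters on the press bed into one straight, closed row, flat against the back fence, touching each other, the left one against the end stop. Then push the black knob down by 30 mm, until the bar's pointer stands between the two lines of the scale and the pads clamp all three coasters, and finish while holding it there: do not let go, the bar is spring-loaded. Leave everything else on the worktop where it is.

Things in the scene. Friction and masses are not known exactly. Their poses are not given: they have to be found in the camera images.
- press: Small glue press, fixed. Origin: 7 mm above the worktop (bed underside, on feet), below the front face of its back fence. +x away from the robot; +y along the fence to its left end; yaw within 0.15 rad. Bed: flat plate, top at z = 8 mm, x -165 to +55, y -225 to +147 mm, open at front and right. Fence: aluminium bar, front face x = 0, top z = 21 mm, y -225 to +132 mm.
- row_corner (a point): Corner where the row begins: fence face (x = 0 in the press frame) meets the inner face of the end stop (y = +135 mm), at bed height. The end stop is an aluminium bar along the bed's left end, x = -100 to +10 mm, 12 mm thick, top at z = 21 mm.
- scale_mark (a point): Midpoint between the two black lines (at z = 37 and 43 mm) on the white scale strip that stands on the end stop at x = -30, y = 141 mm in the press frame, up to z = 92 mm. The bar's pointer belongs at this height.
- post_left (a point): Top of the left guide post with coil spring, behind the fence at x = 32, y = 80, z = 105 mm in the press frame; 20 mm across.
- post_right (a point): Top of the right guide post, the same, at y = -80 mm.
- press_bar (a joint): Downward travel (m) of the pressure bar on the posts: 0 at the top, where springs hold it; at most 0.036. At 0 the bar lies at z 64-76, x -44 to -16, y -115 to +115 mm (press frame), two arms behind it run to the posts; the pointer at its left end is at z = 70 mm, at 0.030 it is at 40. Rises if let go. Force: 2 N to start, 4 N at 0.018, then with three coasters 14 N at 0.030, 0.7 N per mm.
- knob_top (a point): Centre of the flat top of the black round push knob fixed on the middle of the pressure bar and moving with it: 44 mm across, 24 mm high, pushed straight down with closed fingertips. x = -30, y = 0, z = 100 mm in the press frame at travel 0; z = 70 mm at travel 0.030.
- coaster_left: Square wooden coaster with a cork sole, 90 x 90 mm, 11 mm thick, about 80 g (unsure), loose on the bed; the left one of three alike. Origin: centre of its underside; x and y parallel to its sides, z up. Too wide to grasp: push its edge. Starts up to 50 mm in front of the fence and turned up to 0.2 rad. In the finished row its centre is at x = -45, y = 90 mm in the press frame.
- coaster_middle: Square wooden coaster with a cork sole, 90 x 90 mm, 11 mm thick, about 80 g (unsure), loose on the bed; the middle one of three alike. Origin: centre of its underside; x and y parallel to its sides, z up. Too wide to grasp: push its edge. Starts up to 50 mm in front of the fence and turned up to 0.2 rad. In the finished row its centre is at x = -45, y = 0 mm in the press frame.
- coaster_right: Square wooden coaster with a cork sole, 90 x 90 mm, 11 mm thick, about 80 g (unsure), loose on the bed; the right one of three alike. Origin: centre of its underside; x and y parallel to its sides, z up. Too wide to grasp: push its edge. Starts up to 50 mm in front of the fence and turned up to 0.2 rad. In the finished row its centre is at x = -45, y = -90 mm in the press frame.
- pad_left: Spring-backed round rubber pad, 26 mm across, hanging below the pressure bar above the left place of the row (x = -30, y = 90 mm in the press frame). Origin: centre of its lower face, z = 38 mm at travel 0: it meets a coaster at travel 0.019, then gives way upward against its own spring.
- pad_middle: Spring-backed round rubber pad, 26 mm across, hanging below the pressure bar above the middle place of the row (x = -30, y = 0 mm in the press frame). Origin: centre of its lower face, z = 38 mm at travel 0: it meets a coaster at travel 0.019, then gives way upward against its own spring.
- pad_right: Spring-backed round rubber pad, 26 mm across, hanging below the pressure bar above the right place of the row (x = -30, y = -90 mm in the press frame). Origin: centre of its lower face, z = 38 mm at travel 0: it meets a coaster at travel 0.019, then gives way upward against its own spring.
- timer: Bystander, not to be moved: kitchen timer, 68 mm across, 55 mm high, on the hob, left of the press. Origin: about the centre of its underside.
- jar: Bystander, not to be moved: glass preserve jar with a lid, 62 mm across, 86 mm high, behind the press. Origin: about the centre of its underside.
- pen: Bystander, not to be moved: ball pen, 145 mm long, lying in front of the press. Origin: about the centre of its underside.
- mug: Bystander, not to be moved: two-tone mug with a handle, 84 mm across, 91 mm high, to the right of the press. Origin: about the centre of its underside.
- garlic: Bystander, not to be moved: garlic bulb, about 50 mm, to the right of the press. Origin: about the centre of its underside.
- tin: Bystander, not to be moved: low food tin, 75 mm across, 58 mm high, behind the press. Origin: about the centre of its underside.

How it is judged:
On the way:
1. The coasters lie in a closed row against fence and end stop, the bar still up (x of each of coaster_left, coaster_middle, coaster_right in the frame of press above -0.0485 m and angle between the x axis of each of coaster_left, coaster_middle, coaster_right and the x axis of press, either way round below 0.05 rad and z of each of coaster_left, coaster_middle, coaster_right in the frame of press below 0.0105 m and angle between each of coaster_left, coaster_middle, coaster_right's own z axis and vertical below 0.05 rad and y of coaster_left in the frame of press above 0.0865 m and distance between coaster_left and coaster_middle below 0.0935 m and distance between coaster_middle and coaster_right below 0.0935 m and value of joint press_bar below 0.006 m), for 0.2 s.
At the end, for the whole second after the job is handed in: Coasters flat on the bed in a row, square within 0.05 rad, gaps to the fence, to the end stop and between neighbours at most 3.5 mm; bar 27 to 33 mm down, each pad pressing its coaster with over 0.8 N, the hand pushing the knob with over 6 N and still holding it (x of each of coaster_left, coaster_middle, coaster_right in the frame of press above -0.0485 m and angle between the x axis of each of coaster_left, coaster_middle, coaster_right and the x axis of press, either way round below 0.05 rad and z of each of coaster_left, coaster_middle, coaster_right in the frame of press below 0.0105 m and angle between each of coaster_left, coaster_middle, coaster_right's own z axis and vertical below 0.05 rad and y of coaster_left in the frame of press above 0.0865 m and distance between coaster_left and coaster_middle below 0.0935 m and distance between coaster_middle and coaster_right below 0.0935 m and value of joint press_bar between 0.027 and 0.033 m and contact force between pad_left and coaster_left above 0.8 N and contact force between pad_middle and coaster_middle above 0.8 N and contact force between pad_right and coaster_right above 0.8 N and contact force between any of the fingers, the arm and press_bar above 6 N and linear speed of each of coaster_left, coaster_middle, coaster_right below 0.02 m/s); the arm keeps its last pose, push and grip.
It fails at once if A bystander was shifted by more than 30 mm (distance of any of timer, jar, pen, mug, garlic, tin from where it was at the start of the episode above 0.03 m).
It also fails if it takes over 64 s, if anything falls off the work surface, if the arm or the gripper's body presses on something with over 40 N, if the wrist force passes 120 N, or if a joint passes its speed limit or range.

## Working session

There is one attempt and no reset: what is moved stays moved. The work goes in short steps, each a Python script; the robot and the scene stay as the last script left them, time stands still between calls to the robot, and variables do not carry over. Pictures are saved under pics/ and viewed, at most 10 in all, crops included, and the job is handed in when it is done.

```bash
mkdir -p pics; python3 - <<'E'
from bench import env, kinematics, monitor, eyes, job
import cv2,numpy as np
for n in("top","scene"):
    f=eyes.grab_frame(n); cv2.imwrite(f"pics/{n}0.png",f["frame"][:,:,::-1])
    print(n,f["mtx"].tolist(),f["k1"],np.round(f["view"],4).tolist())
print(monitor.sense()["clock"])
E
```

```text
top [[489.9742764299359, 0.0, 325.7059529512396], [0.0, 489.9742764299359, 198.4572618407609], [0.0, 0.0, 1.0]] 0.04583138644811151 [[-0.2131, -0.977, -0.0092, 0.1133], [-0.8103, 0.182, -0.557, 0.5196], [0.5459, -0.1113, -0.8304, 1.2414], [0.0, 0.0, 0.0, 1.0]]
scene [[516.2519291670294, 0.0, 317.21923055720976], [0.0, 516.2519291670294, 193.4885886965322], [0.0, 0.0, 1.0]] -0.012350072318152007 [[0.8723, -0.4889, 0.0098, -0.5106], [-0.2686, -0.4957, -0.8259, 0.2199], [0.4087, 0.7178, -0.5637, 1.3991], [0.0, 0.0, 0.0, 1.0]]
0.1
```

View pics/top0.png

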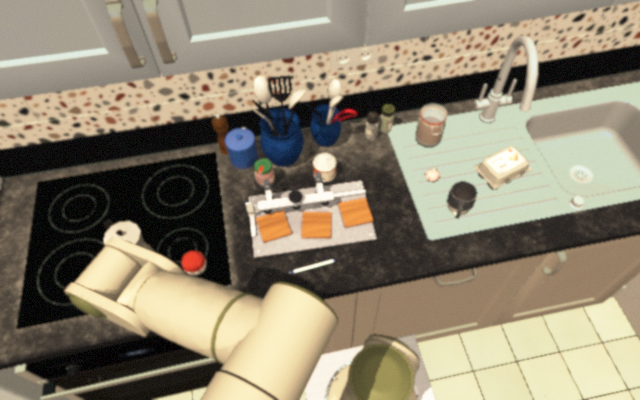

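View pics/scene0.png

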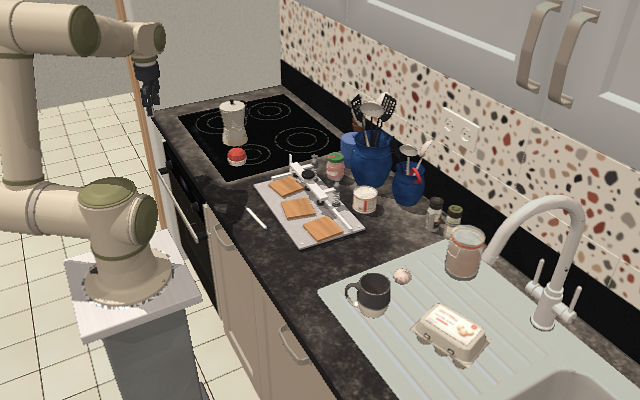

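```bash
cat >h.py <<'E'
from bench import env, kinematics, monitor, eyes, job
import cv2,numpy as np
from scipy.spatial.transform import Rotation as R
def undist(f,uv):
    K=f["mtx"]; K=np.array(K); uv=np.array(uv,float).reshape(-1,1,2)
    # cv2 model: x(1+k1 r^2) identical
    return cv2.undistortPoints(uv,K,np.array([f["k1"],0,0,0,0.]),None,None,None).reshape(-1,2)
def plane(f,uv,z):
    V=np.array(f["view"]); n=undist(f,uv); d=np.c_[n,np.ones(len(n))]@V[:3,:3]; c=-V[:3,:3].T@V[:3,3]
    return c+d*((z-c[2])/d[:,2])[:,None]
def proj(f,P):
    V=np.array(f["view"]); rv=cv2.Rodrigues(V[:3,:3])[0]
    return cv2.projectPoints(np.array(P,float).reshape(-1,1,3),rv,V[:3,3],np.array(f["mtx"]),np.array([f["k1"],0,0,0,0.]))[0].reshape(-1,2)
def orange(img):
    h=cv2.cvtColor(img,cv2.COLOR_RGB2HSV)
    return cv2.inRange(h,(5,110,110),(22,255,255))
def Q(yaw): # tool down; tool y axis direction at yaw+90deg
    return (R.from_euler('z',yaw)*R.from_euler('x',np.pi)).as_quat()
E
python3 - <<'E'
from h import *
f=eyes.grab_frame("top"); img=f["frame"]
cs,_=cv2.findContours(orange(img)[190:260,240:390],cv2.RETR_EXTERNAL,cv2.CHAIN_APPROX_NONE,offset=(240,190))
for c in cs:
    if cv2.contourArea(c)<100: continue
    P=plane(f,c.reshape(-1,2),.026)[:,:2]; r=cv2.minAreaRect((P*1000).astype(np.float32)); print(cv2.contourArea(c),r)
print(np.round(plane(f,[(252,254),(374,240),(367,181),(248,190)],.015),3))
s=monitor.sense(); print(s["ee_rot"],R.from_quat(s["ee_rot"]).as_matrix().round(2))
w=eyes.grab_frame("wrist"); V=np.array(w["view"]); T=R.from_quat(s["ee_rot"]).as_matrix()
c=-V[:3,:3].T@V[:3,3]; print("cam in tool",T.T@(c-s["position"]),(T.T@V[:3,:3].T).round(2),w["mtx"])
cv2.imwrite("pics/topc.png",cv2.resize(img[170:270,230:390][:,:,::-1],None,fx=5,fy=5,interpolation=cv2.INTER_CUBIC))
E
```

```text
695.5 ((532.2035522460938, 30.67667579650879), (87.09750366210938, 89.3916244506836), 77.39889526367188)
716.5 ((557.5760498046875, 159.24795532226562), (94.35282135009766, 90.902587890625), 7.725462913513184)
694.5 ((550.3228149414062, -98.76020050048828), (93.43470764160156, 92.99529266357422), 0.6496977806091309)
[[ 0.479  0.236  0.015]
 [ 0.446 -0.131  0.015]
 [ 0.664 -0.168  0.015]
 [ 0.714  0.219  0.015]]
[ 2.26900391e-01  9.73917849e-01 -4.40274088e-04 -2.05955009e-04] [[-0.9   0.44 -0.  ]
 [ 0.44  0.9  -0.  ]
 [ 0.   -0.   -1.  ]]
cam in tool [ 8.24416622e-02  5.68956428e-05 -1.43001073e-01] [[ 0.   -0.95 -0.32]
 [ 1.    0.    0.  ]
 [-0.   -0.32  0.95]] [[286.11253753   0.         319.31811188]
 [  0.         286.11253753 198.460114  ]
 [  0.           0.           1.        ]]
```

View pics/topc.png

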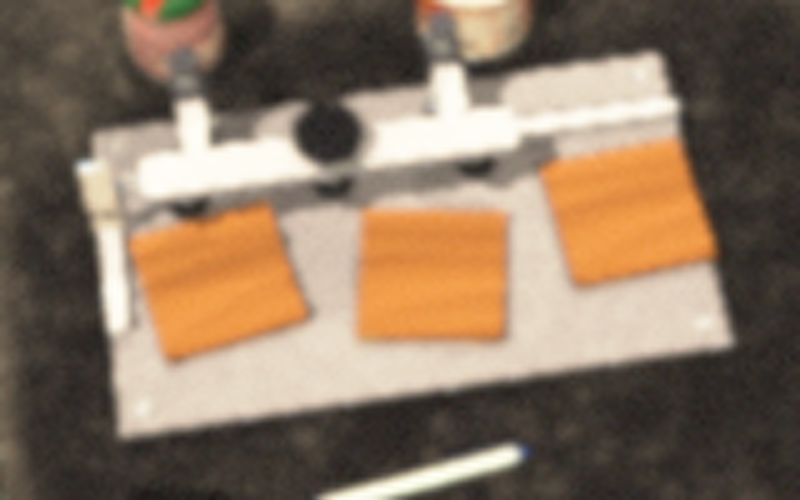

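```bash
python3 - <<'E'
from h import *
for y in (0,np.pi):
    j=kinematics.ik([.56,.03,.25],Q(y-.09)); print(y,None if j is None else np.round(j,2))
env.close_gripper(20)
env.reach([.56,.03,.25],Q(-.09)); s=monitor.sense(); print(s["clock"],s["position"],s["contact_force"])
f=eyes.grab_frame("wrist"); np.save("w0.npy",f,allow_pickle=True)
cv2.imwrite("pics/w0.png",f["frame"][:,:,::-1])
E
```

```text
0 [-0.16  0.38  1.36 -0.    1.41  1.51]
3.141592653589793 [-0.16  0.38  1.36  0.    1.41 -1.64]
2.95 [0.55992832 0.03072125 0.25003683] [-0.25616704 -0.25666506  0.32154515]
```

View pics/w0.png

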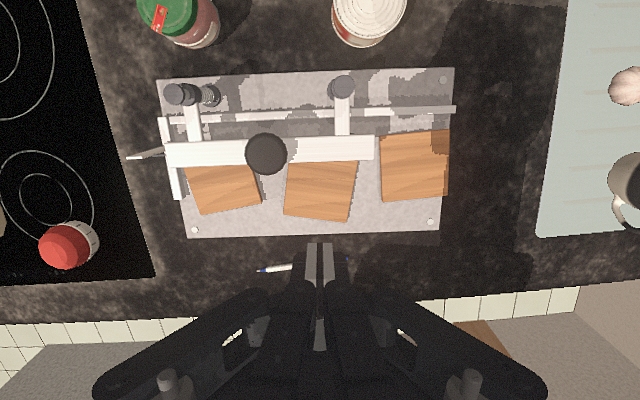

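```bash
python3 - <<'E'
from h import *
f=np.load("w0.npy",allow_pickle=True).item(); img=f["frame"]
pts=[((156,79),.055,.147,.015),((454,67),.055,-.225,.015),((439,230),-.165,-.225,.015),((187,238),-.165,.147,.015),((266,152),-.03,0,.107),((175,91),.032,.08,.112),((342,85),.032,-.08,.112),((455,110),-.0,-.225,.028)]
M=np.array([p[1:3] for p in pts]); W=np.array([plane(f,[p[0]],p[3])[0,:2] for p in pts])
def fit(idx):
    a=M[idx]-M[idx].mean(0); b=W[idx]-W[idx].mean(0)
    y=np.arctan2((a[:,0]*b[:,1]-a[:,1]*b[:,0]).sum(),(a*b).sum()); c,s=np.cos(y),np.sin(y); Rm=np.array([[c,-s],[s,c]])
    t=W[idx].mean(0)-Rm@M[idx].mean(0); return y,Rm,t
y,Rm,t=fit(list(range(8))); print("press",y,t); print("resid mm",((W-M@Rm.T-t)*1000).round(1))
np.save("press.npy",[y,*t])
m=orange(img)
cs,_=cv2.findContours(m,cv2.RETR_EXTERNAL,cv2.CHAIN_APPROX_NONE)
for c in cs:
    x0,y0,w,h=cv2.boundingRect(c)
    if cv2.contourArea(c)<1500 or y0>225: continue
    P=(plane(f,c.reshape(-1,2),.026)[:,:2]-t)@Rm
    r=cv2.minAreaRect((P*1000).astype(np.float32)); print(cv2.boundingRect(c),r,cv2.boxPoints(r).round(0).tolist())
g=eyes.grab_frame("top")
cs,_=cv2.findContours(orange(g["frame"])[190:260,240:390],cv2.RETR_EXTERNAL,cv2.CHAIN_APPROX_NONE,offset=(240,190))
for c in cs:
    if cv2.contourArea(c)<100: continue
    P=(plane(g,c.reshape(-1,2),.026)[:,:2]-t)@Rm; print("top",cv2.minAreaRect((P*1000).astype(np.float32)))
print("knob rays",(plane(g,[(296,196.5)],.107)[:,:2]-t)@Rm)
E
```

```text
press -0.04955675856296621 [0.62879188 0.08077969]
resid mm [[-1.1 -1. ]
 [-1.8  1.8]
 [-1.4  0.2]
 [-0.7 -0.2]
 [ 1.6 -1.5]
 [ 1.2 -2.3]
 [-0.3  1.9]
 [ 2.5  1.2]]
(184, 165, 78, 50) ((-84.25566864013672, 76.74313354492188), (67.23281860351562, 89.58087921142578), 9.201586723327637) [[-125.0, 116.0], [-110.0, 27.0], [-44.0, 38.0], [-58.0, 126.0]]
(283, 161, 75, 61) ((-92.78691101074219, -51.7570686340332), (88.90152740478516, 87.06077575683594), 79.7906265258789) [[-144.0, -88.0], [-58.0, -103.0], [-42.0, -16.0], [-128.0, -0.0]]
(379, 129, 71, 73) ((-67.33849334716797, -178.0199432373047), (89.30259704589844, 89.88167572021484), 3.8571994304656982) [[-115.0, -136.0], [-109.0, -226.0], [-20.0, -220.0], [-26.0, -130.0]]
top ((-67.92569732666016, -216.29306030273438), (91.54552459716797, 23.699321746826172), 1.2106187343597412)
knob rays [[-0.03640616 -0.00576306]]
```

```bash
cat >>h.py <<'E'
yw,tx,ty=np.load("press.npy"); RP=np.array([[np.cos(yw),-np.sin(yw)],[np.sin(yw),np.cos(yw)]]); TP=np.array([tx,ty])
def W(x,y,z): return [*(RP@[x,y]+TP),z+.007]   # press frame -> world
def P(): 
    p=np.array(monitor.sense()["position"]); return np.r_[RP.T@(p[:2]-TP),p[2]-.007].round(4)
def front(y,x0,x1=-.094,g=4,z=.0135,v=.07):
    env.movel(W(x0,y,.05),velocity=.2); env.movel(W(x0,y,z),velocity=.12)
    r=env.movel(W(x1,y,z),velocity=v,guard=g); s=monitor.sense()
    print("front",y,r,P(),np.round(s["contact_force"],1),round(s["clock"],1))
    env.movel(W(P()[0]-.012,y,z),velocity=.15); env.movel(W(P()[0],y,.05),velocity=.2)
E
python3 - <<'E'
from h import *
env.reach(W(-.15,.078,.09),Q(yw))
front(.078,-.15)
front(-.052,-.162)
front(-.178,-.142)
f=eyes.grab_frame("wrist"); cv2.imwrite("pics/w1.png",f["frame"][:,:,::-1])
E
```

```text
front 0.078 True [-0.1089  0.0781  0.0133] [-1.1  0.6  0.8] 5.3
front -0.052 True [-0.1069 -0.0523  0.0132] [-0.5 -0.6  0.2] 8.0
front -0.178 True [-0.1044 -0.1774  0.0134] [-1.3  0.6  1.6] 10.3
```

View pics/w1.png

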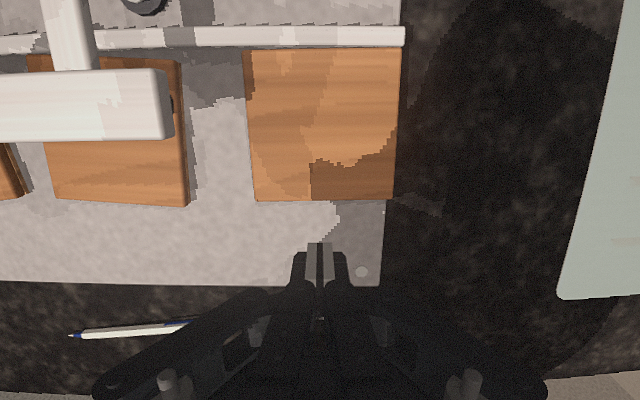

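```bash
cat >>h.py <<'E'
def side(y0,y1=-.138,x=-.058,g=6,z=.015,v=.06):
    env.movel(W(x,y0,z),velocity=.15)
    r=env.movel(W(x,y1,z),velocity=v,guard=g); s=monitor.sense()
    print("side",r,P(),np.round(s["contact_force"],1),round(s["clock"],1))
E
python3 - <<'E'
from h import *
print(kinematics.ik(W(-.058,-.255,.07),Q(yw-np.pi/2)))
env.reach(W(-.058,-.255,.07),Q(yw-np.pi/2)); print(P(),monitor.sense()["clock"])
side(-.255)
env.movel(W(-.058,P()[1]-.012,.015)); env.movel(W(-.058,-.175,.07),velocity=.2)
env.reach(W(-.16,-.08,.12),Q(yw)); print(P(),monitor.sense()["clock"])
env.movel(W(-.15,0,.16),velocity=.2)
f=eyes.grab_frame("wrist"); np.save("w2.npy",f,allow_pickle=True); cv2.imwrite("pics/w2.png",f["frame"][:,:,::-1]); print(monitor.sense()["clock"])
E
```

```text
[-4.97843141e-01  5.97514196e-01  1.49481843e+00 -4.44089210e-16
  1.04926003e+00  2.69330627e+00]
[-0.0582 -0.2548  0.0696] 12.2917Traceback (most recent call last):
  File "<stdin>", line 4, in <module>
  File "h.py", line 30, in side
    r=env.movel(W(x,y1,z),velocity=v,guard=g); s=monitor.sense()
bench.MotionError: the arm cannot follow that straight line within its joint ranges
```

```bash
python3 - <<'E'
from h import *
env.movel(W(-.058,-.255,.05),velocity=.2)
env.reach(W(-.058,-.255,.05),Q(yw+np.pi/2)); print(P(),monitor.sense()["clock"])
side(-.255)
env.movel(W(-.058,P()[1]-.012,.015)); env.movel(W(-.058,-.175,.06),velocity=.2)
env.reach(W(-.16,-.08,.12),Q(yw)); print(P(),monitor.sense()["clock"])
env.movel(W(-.15,0,.16),velocity=.2)
f=eyes.grab_frame("wrist"); np.save("w2.npy",f,allow_pickle=True); cv2.imwrite("pics/w2.png",f["frame"][:,:,::-1]); print(monitor.sense()["clock"])
E
```

```text
[-0.058  -0.255   0.0499] 15.7833
side True [-0.0581 -0.1459  0.0149] [-0.8 -2.7  1.9] 17.8
[-0.16   -0.08    0.1196] 19.95
20.6
```

View pics/w2.png

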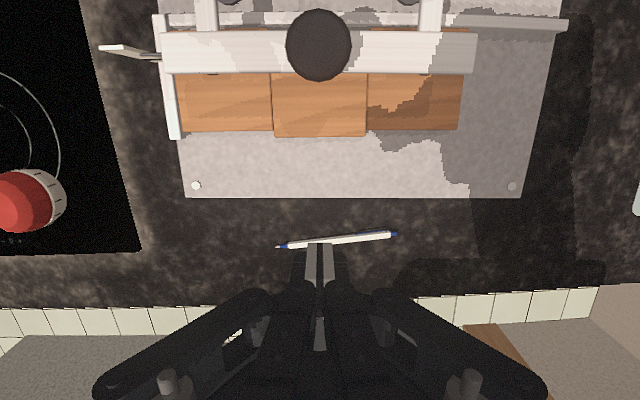

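```bash
python3 - <<'E'
from h import *
front(0,-.125,g=6,v=.04); front(.09,-.115,g=6,v=.04); front(-.09,-.115,g=6,v=.04)
env.movel(W(-.115,-.17,.05),velocity=.2)
env.reach(W(-.058,-.175,.05),Q(yw+np.pi/2))
side(-.165,g=7,v=.04)
env.movel(W(-.058,P()[1]-.012,.015)); env.movel(W(-.058,-.175,.06),velocity=.2)
env.reach(W(-.16,-.08,.12),Q(yw))
env.movel(W(-.15,0,.15),velocity=.2)
f=eyes.grab_frame("wrist"); np.save("w3.npy",f,allow_pickle=True); cv2.imwrite("pics/w3.png",cv2.resize(f["frame"][0:200,140:540,::-1],None,fx=2,fy=2)); print(monitor.sense()["clock"])
for y in (.135,.045,-.045,-.135): print(proj(f,[W(-.09,y,.019)])[0]-[140,0], end=' ')
E
```

```text
front 0 True [-0.1036  0.0002  0.0131] [-1.5  0.1  0.9] 22.3
front 0.09 True [-0.1032  0.0901  0.0136] [-1.3 -0.5  1.1] 24.4
front -0.09 True [-0.1036 -0.0896  0.0135] [-1.5  0.9  1.4] 26.8
side True [-0.0581 -0.1454  0.0152] [-1.3 -4.6  3.7] 30.3
33.0417
[ 35.79723756 128.83653946] [130.55427813 128.2855829 ] [226.78606301 128.43403261] [321.62109734 129.27768451]
```

View pics/w3.png

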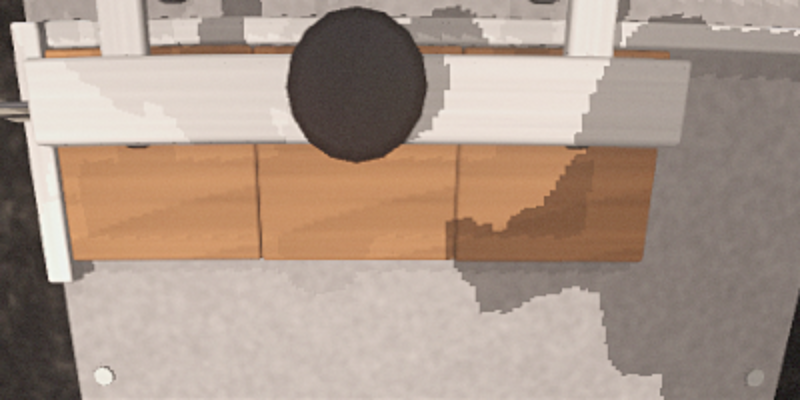

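```bash
python3 - <<'E'
from h import *
env.movel(W(-.03,0,.15),velocity=.2)
env.movel(W(-.03,0,.106),velocity=.12)
f0=np.array(monitor.sense()["contact_force"])
for z in (.098,.094,.082,.075,.070):
    env.movel(W(-.03,0,z),velocity=.03); s=monitor.sense(); print(z,P(),np.round(np.array(s["contact_force"])-f0,1),round(s["clock"],1))
env.hold(.5); s=monitor.sense(); print(P(),np.round(s["contact_force"]-f0,1),s["clock"])
f=eyes.grab_frame("scene"); c=proj(f,[W(-.03,.141,.04)])[0].astype(int); print(c)
a=f["frame"][c[1]-40:c[1]+60,c[0]-40:c[0]+90,::-1]
cv2.imwrite("pics/s4.png",cv2.resize(a,None,fx=6,fy=6,interpolation=cv2.INTER_CUBIC))
E
```

```text
0.098 [-0.0298 -0.      0.0983] [ 0.5 -0.3  1.7] 34.7
0.094 [-0.0299  0.      0.094 ] [1.4 0.3 1.1] 35.0
0.082 [-0.0299  0.      0.082 ] [ 1.2 -0.1  3.9] 35.6
0.075 [-0.0299 -0.      0.0758] [-1.   1.  10.1] 35.9
0.07 [-0.0299  0.      0.0712] [-2.6 -0.4 12.9] 36.3
[-0.0299 -0.      0.0713] [-2.9 -0.2 12.4] 36.7583
[290 166]
```

View pics/s4.png

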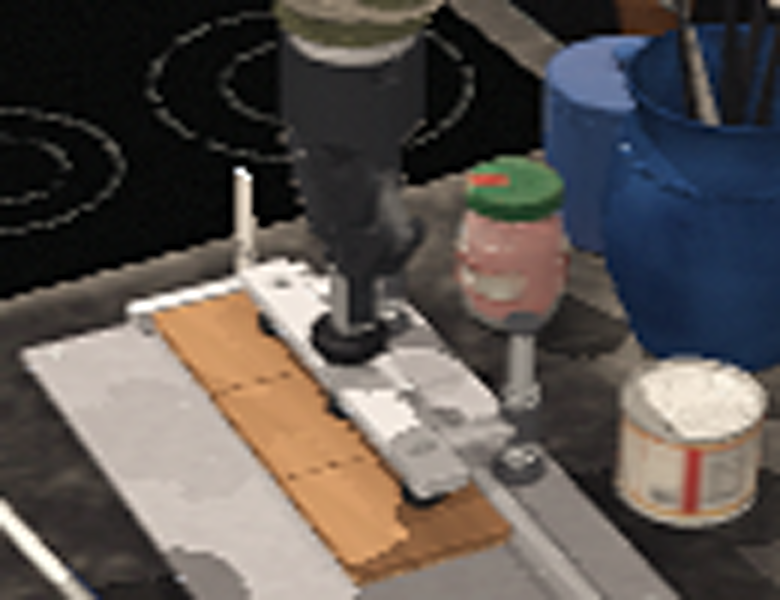

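```bash
python3 - <<'E'
from h import *
env.movel(W(-.03,0,.0685),velocity=.01); env.hold(1); s=monitor.sense(); print(P(),np.round(s["contact_force"],1),s["clock"])
f=eyes.grab_frame("wrist"); g=eyes.grab_frame("top")
a=cv2.resize(f["frame"][100:300,20:320,::-1],(750,500)); cv2.imwrite("pics/w5.png",a)
E
```

```text
[-0.0299  0.      0.07  ] [-3.7 -0.5 14.3] 38.1083
```

View pics/w5.png

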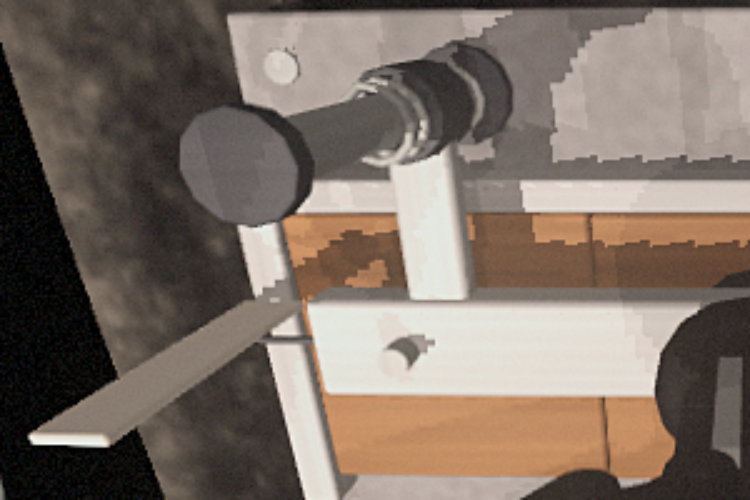

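The fingertips stand at z = 70 mm with about 14 N of push, which matches 30 mm of travel. The row is flush with the fence and end stop, and the seam near (600,430) is hairline.

```bash
python3 -c "
from h import *
print(job.hand_in())"
```

```text
the job is handed in; nothing more can be done
None
```

The job is handed in: the three coasters are in a closed row against the fence and end stop, and the arm holds the knob down about 30 mm with about 14 N, going by fingertip height and push force because I could not read the pointer against the scale lines.

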